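# Load a finial into the gilding cradle

## Robot

A 6-joint arm with a two-finger parallel gripper is mounted at the origin on the work surface. World frame = base frame: x ahead of the robot, y to its left, z up, the work surface at z = 0. Lengths are in m, angles in rad, forces in N, time in s.
With the tool pointing down it reaches from about 0.375 to 0.9 m from the base axis. Payload 3.1 kg.
Tool frame: the origin (TCP) lies at the very end of the fingers, on their centre line; the grasp point (between the pads) lies 19 mm behind it; z points along the fingers, y is the line along which they close (so a half turn about z gives the same grasp; the last joint's range is limited). The gripper opens to 87 mm and grips with 3 to 60 N. Pads are 19 mm wide; open, the fingers measure 117 mm over their backs; the gripper's body (75 mm by 190 mm) begins 51 mm behind the grasp point.
Start: joints at [1.05, 0.527, 1.433, -0, 1.181, -0.178], TCP at [0.209, 0.589, 0.223] pointing down, gripper open.
Joint ranges: [-3.08, 3.08], [-0.75, 2.2], [0.22, 2.44], [-1.43, 4.57], [0, 2.65], [-2.85, 2.85]. Speed limits (rad/s): [2.79, 2.79, 3.14, 3.14, 3.14, 3.14].

## Interface

Orientations are given as a unit quaternion [x, y, z, w].
In Python, from rig import status, viewer, robot gives the robot as it stands.
- The arm moves only by the tool arm_command, never from a script. Its arguments are lists of equal length, an entry for each row: "delta_rot": the turn, a rotation vector about the tool's x, y, z in degrees, a list of three; "delta_pos": the shift along the tool's x, y, z in m, a list of three; "gripper": the closure, from -1 (fully open) to 1 (shut). In form: {"delta_rot": [[rx, ry, rz], ...], "delta_pos": [[dx, dy, dz], ...], "gripper": [gripper, ...]}. A call has 1 to 12 rows; each row is the pose to reach, as a shift and turn from the pose commanded when the call began, along the tool's axes at that moment; what a row does not reach only later rows make up. A row lasts 1/12 s, in which the tool goes at most 41.7 mm and 7.16 degrees, less where a joint would pass 70% of its speed; a pose out of reach is approached as far as the arm can. A call with a gripper value outside its range is refused whole. The fingers move at their own pace and stop on an object; "grip_force" is the grip in N (left out, the last holds). Time passes only in rows, so rows that repeat a pose let the fingers close. It gives the time, the measured TCP pose, the force, the opening and the grip force at its end, in the units of the state.
- status.get_obs(): the state, without advancing time (a new reading comes with each control period).
- viewer.camera(name): name is "side" or "top" or "wrist"; returns a dict with "pixels" (480x640x3 uint8, blue, green, red), "fx", "fy", "cx", "cy" (pixels), "pose" (4x4, takes a point from camera to world coordinates); the wrist camera has in their place "mount" (4x4, takes a point from camera to tool coordinates, whose origin is the TCP and whose axes are the flange's). Camera axes: x right, y down, z forward; pixel columns grow to the right and rows downward; lengths in m; the calibration is good to about 2 mm. A picture is of the moment at which its call begins: read the wrist's pose just before it. There is no depth.
- robot.hand_in(): hands the job in; it is judged then, once.
The state is a dict: "time": time; "q": joint angles; "joint_velocities": joint speeds; "joint_torque": joint torques, N m; "position": TCP position; "tool_rot": TCP orientation; "ft_force": force on the tool from outside, world axes, zero at the start; "moment": the same for the moment, N m; "grip_width": finger opening in m; "grip_force": force on a finger pad.
Only numpy, scipy, OpenCV 4.12 (cv2) and the standard library are available. Lean on these libraries where they do the work, as an engineer would, in place of code of your own. Each camera call takes 0.05 s, during which the arm holds its last target. There are 200 camera calls.

## Task

Take the turned wooden finial off its rest and lay it (do not drop it) in the V of the gilding cradle, plain butt end towards the metal back stop, and push it gently along until it lies on both flanks of the V with its butt right up against the stop. Then swing the red keeper arm all the way over it, let go, and leave everything else on the bench where it is.

Things in the scene. Friction and masses are not known exactly. Their poses are not given: they have to be found in the camera images.
- finial_mid (a point): Centre of the finial's shaft, on its axis: where to grip it. Loose turned wood, 195 mm long, about 0.25 kg: ochre shaft 40 mm in diameter, 150 mm long, flat pale butt at +x (75 mm away), gold neck and knob at -x (36 mm in diameter, end 120 mm away). x runs along it from knob to butt, level; y and z may be rolled. It starts on its rest with its axis 40 mm above the bench.
- finial_butt (a point): Centre of the finial's flat butt face, on the axis, 75 mm from the middle of the shaft; same axes as finial_mid.
- finial: The finial itself; origin and axes are those of finial_mid.
- rest: Fixed wooden rest on which the finial starts, along its x. Two battens 57 mm either side of its middle, 28 mm long, 75 mm wide, tops 20 mm above the bench, each with two 10 mm high chocks beside the finial. 86 mm free between the battens for the fingers, over a board 8 mm high. Origin on the bench at its centre.
- seat (a point): Where finial_mid lies when the finial is fully home: on the V's centre line, 75 mm before the back stop, 52.3 mm above the bench. Axes as the cradle: x level along the V towards the stop, z up.
- stop_face (a point): Point on the back stop's face which the middle of the butt touches when home, 52.3 mm above the bench. x points along the V into the stop, y across the V, z up. The stop is a fixed aluminium plate 60 mm wide, 14 mm thick, top 77 mm above the bench.
- cradle: Fixed wooden cradle, base board 200 by 150 mm, 15 mm thick. Origin on the bench below the seat; x along the V to the stop, y across. Two green V saddles, each 28 mm long, centred 57 mm either side along x, 86 mm free between them for fingers. 90 degree V: apex 24 mm, upper edges 48 mm above the bench, 24 mm either side of centre. Keeper post 22 mm in diameter at x -68, y -55 mm.
- flank_left: The V's two green sloping plates (45 degrees) on the cradle's +y side; fixed, origin and axes as the cradle.
- flank_right: The V's two green sloping plates (45 degrees) on the cradle's -y side; fixed, origin and axes as the cradle.
- back_stop: The aluminium back stop of the cradle; fixed, origin and axes as the cradle.
- keeper (a joint): Angle (rad) of the red keeper arm about its vertical pivot. 0: closed, at its end of travel, across the finial along the cradle's +y; grows as it opens anticlockwise from above (1.57: along the cradle's -x). Travel 0 to 2.6, starts 1.4 to 2.2. Light friction (0.5 N at the handle), stays where left. Arm 20 mm wide, 79 to 87 mm above the bench, 7 mm clear of a seated finial.
- keeper_handle (a point): Middle of the keeper's exposed handle, 107 mm above the bench: an upright black round peg 16 mm in diameter, 40 mm tall (87 to 127 mm above the bench), on the arm 100 mm from the pivot.
- keeper_pivot (a point): Point on the keeper's vertical pivot axis, at the height of the middle of the handle (107 mm); fixed to the cradle, at x = -68, y = -55 mm of it. Axes as the cradle.
- jar: Bystander: amber jar, 68 mm diameter, 90 mm tall, origin at the centre of its underside.
- tin: Bystander: tin with yellow label, 74 mm diameter, 100 mm tall, origin at the centre of its underside.
- mug: Bystander: blue mug, 76 mm diameter, 90 mm tall, origin at the centre of its underside.
- leaf_book: Bystander: flat salmon-pink book of gold leaf, 90 by 100 mm, 13 mm thick, origin at the centre of its underside.
- brush: Bystander: brush about 180 mm long, lying along its x.
- spare_rail: Bystander: part-gilded dark wooden rail, 170 by 45 by 45 mm, origin at the centre of its underside.
- sanding_block: Bystander: cork block, 100 by 55 by 35 mm, origin at the centre of its underside.
Not all that is in view belongs to the job. There is more than one size of the finial; the job needs the largest.

How it is judged:
On the way, in this order (a step that is already met when the one before it is completed fails the run):
1. the finial lies in the V on both flanks with its butt against the back stop (x of finial_butt in the frame of stop_face between -0.0025 and 0.002 m and y of finial_butt in the frame of stop_face between -0.003 and 0.003 m and z of finial_butt in the frame of stop_face between -0.003 and 0.003 m and angle between the x axis of finial_mid and the x axis of stop_face, either way round below 0.04 rad and contact force between finial and flank_left above 0.1 N and contact force between finial and flank_right above 0.1 N), for 0.2 s.
2. the keeper arm is swung fully over the finial (value of joint keeper below 0.1 rad), for 0.2 s.
At the end, for the whole second after the job is handed in: The finial rests in the V on both flanks (force on each), its axis along the V within 0.04 rad, the middle of its butt within 2.5 mm of the stop face and within 3 mm of the V's centre line sideways and in height; the keeper is closed to under 0.1 rad; the finial is at rest (all of step 1 and value of joint keeper below 0.1 rad and linear speed of finial below 0.02 m/s); the robot touches nothing.
It fails at once if the finial is dropped: out of the fingers with its middle more than about 30 mm above its seated height (height (world z) of finial_mid above 0.083 m and contact force between the fingers and finial below 0.05 N).
It fails at once if the finial is rammed against the back stop (over 50 N) (contact force between finial and back_stop above 50 N).
It fails at once if a bystander is moved more than 30 mm (distance of any of jar, tin, mug, leaf_book, brush, spare_rail, sanding_block from where it was at the start of the episode above 0.03 m).
It also fails if it takes over 61 s, if anything falls off the work surface, if the arm or the gripper's body presses on something with over 40 N, if the wrist force passes 120 N, or if a joint passes its speed limit or range.

## Working session

There is one attempt and no reset: what is moved stays moved. The work goes in short steps, Python scripts to look and compute and a tool call to move; the robot and the scene stay as the last step left them, time stands still between calls to the robot, and variables do not carry over. Pictures are saved under pics/ and viewed, at most 10 in all, crops included, and the job is handed in when it is done.

Besides the shell and the picture viewer there is one more tool, called as a command line: name --argument value ..., lists and objects as JSON in quotes. arm_command: Moves the arm, as the interface text tells. Its arguments: {"type":"object","properties":{"delta_rot":{"type":"array","items":{"type":"array","items":{"type":"number"}}},"delta_pos":{"type":"array","items":{"type":"array","items":{"type":"number"}}},"gripper":{"type":"array","items":{"type":"number"}},"grip_force":{"type":"number"}},"required":["delta_rot","delta_pos","gripper"]}

```bash
ls; mkdir -p pics; cat > h.py <<'E'
import numpy as np, cv2
from rig import status, viewer, robot
from scipy.spatial.transform import Rotation as R
def cam(name):
    o=status.get_obs(); c=viewer.camera(name)
    if name=="wrist":
        T=np.eye(4); T[:3,:3]=R.from_quat(o["tool_rot"]).as_matrix(); T[:3,3]=o["position"]
        c["pose"]=T@np.array(c["mount"])
    c["pose"]=np.array(c["pose"]); return c
def plane(c,u,v,z):
    P=c["pose"]; d=P[:3,:3]@np.array([(u-c["cx"])/c["fx"],(v-c["cy"])/c["fy"],1]); p=P[:3,3]
    return p+d*(z-p[2])/d[2]
def proj(c,X):
    P=c["pose"]; x=P[:3,:3].T@(np.asarray(X)-P[:3,3]); return np.array([c["fx"]*x[0]/x[2]+c["cx"],c["fy"]*x[1]/x[2]+c["cy"]])
E
python3 - <<'E'
from h import *
for n in ("top","side"):
    c=cam(n); cv2.imwrite(f"pics/{n}0.png",c["pixels"]); print(n,c["fx"],c["cx"],c["cy"],c["pose"].round(3).tolist())
o=status.get_obs(); print(o)
E
```

```text
pics
top 488.0187556626234 313.38865480527045 240.9393058079425 [[-0.021, -0.993, 0.114, 0.362], [-1.0, 0.023, 0.012, -0.004], [-0.015, -0.114, -0.993, 1.489], [0.0, 0.0, 0.0, 1.0]]
side 449.14491504294904 318.7717051490328 240.05278703723872 [[0.996, -0.067, 0.054, 0.454], [-0.086, -0.728, 0.68, -0.667], [-0.006, -0.682, -0.731, 0.822], [0.0, 0.0, 0.0, 1.0]]
{'time': 0.1, 'q': array([ 1.05052228e+00,  5.28326098e-01,  1.43374768e+00, -2.28288956e-06,
        1.18138046e+00, -1.78494511e-01]), 'joint_velocities': array([-1.34124767e-03, -1.11238732e-03,  5.99302183e-05, -2.67281838e-03,
        2.69337435e-03,  1.16549796e-03]), 'joint_torque': array([-4.40433869e-04, -4.40988994e+01, -1.77151376e+01,  6.34577125e-02,
        5.33505587e-02, -5.68507085e-05]), 'position': array([0.20912566, 0.58829929, 0.22170684]), 'tool_rot': array([ 1.70058721e-01,  9.85433491e-01, -8.74916610e-04, -3.17635688e-04]), 'ft_force': array([ 0.32015716,  0.85210211, -0.48473421]), 'moment': array([ 0.02039312, -0.03401827, -0.02297533]), 'grip_force': 0.0, 'grip_width': 0.08708979406916204}
```

View pics/top0.png

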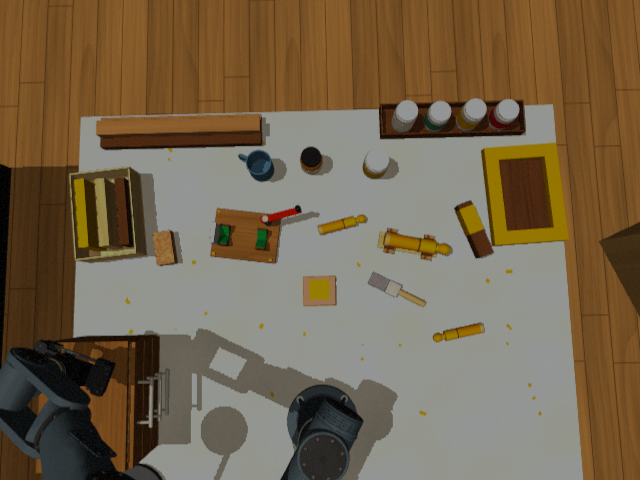

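View pics/side0.png

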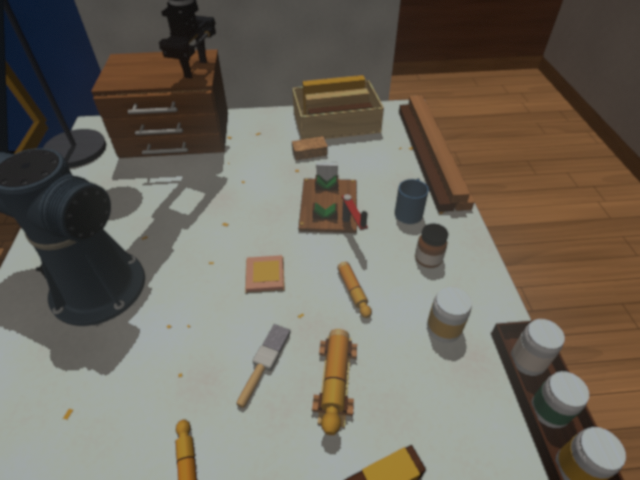

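Top view: the largest finial is on its rest at about px (415,243), with the butt to the left at (385,238) and the knob at (443,249). The cradle is at (245,236) with the stop to its left. The keeper pivot is at (264,219) and its handle at (298,209).

```bash
python3 - <<'E'
from h import *
c=cam("top")
for n,u,v,z in [("knob",443,249,.04),("butt",384,238,.04),("mid",413,243,.04),("cradle",246,236,.015),("pivot",264,219,.087),("handle",298,209,.127),("leafbook",320,290,.013),("small",342,226,.02)]:
    print(n,plane(c,u,v,z).round(3))
g=cv2.cvtColor(c["pixels"],cv2.COLOR_BGR2HSV)
m=((g[...,0]>40)&(g[...,0]<85)&(g[...,1]>100)).astype(np.uint8); m[:190]=0;m[280:]=0;m[:,:200]=0;m[:,300:]=0
n,l,s,ce=cv2.connectedComponentsWithStats(m)
for i in range(1,n):
    if s[i,4]>20: print("green",s[i],ce[i],plane(c,*ce[i],.036).round(3))
w=viewer.camera("wrist"); print(w["fx"],w["cx"],w["cy"],np.array(w["mount"]).round(3).tolist())
E
```

```text
knob [ 0.495 -0.371  0.04 ]
butt [ 0.532 -0.197  0.04 ]
mid [ 0.515 -0.283  0.04 ]
cradle [0.551 0.219 0.015]
pivot [0.59  0.156 0.087]
handle [0.61  0.054 0.127]
leafbook [ 0.382 -0.003  0.013]
small [ 0.574 -0.074  0.02 ]
green [217 225  13  19 168] [223.64880952 234.20238095] [0.555 0.283 0.036]
green [256 230  11  18 167] [261.06586826 238.23952096] [0.54  0.171 0.036]
378.17728028688316 318.821002594694 231.01528305656188 [[0.0, -0.968, -0.25, 0.069], [1.0, 0.0, 0.0, 0.001], [-0.0, -0.25, 0.968, -0.162], [0.0, 0.0, 0.0, 1.0]]
```

arm_command --delta_rot '[[0,0,78],[0,0,78],[0,0,78],[0,0,78],[0,0,78],[0,0,78],[0,0,78],[0,0,78],[0,0,78],[0,0,78],[0,0,78],[0,0,78]]' --delta_pos '[[-0.44,-0.2265,-0.03],[-0.44,-0.2265,-0.03],[-0.44,-0.2265,-0.03],[-0.44,-0.2265,-0.03],[-0.44,-0.2265,-0.03],[-0.44,-0.2265,-0.03],[-0.44,-0.2265,-0.03],[-0.44,-0.2265,-0.03],[-0.44,-0.2265,-0.03],[-0.44,-0.2265,-0.03],[-0.44,-0.2265,-0.03],[-0.44,-0.2265,-0.03]]' --gripper '[-1,-1,-1,-1,-1,-1,-1,-1,-1,-1,-1,-1]'

```text
time: 1.2
position: [0.5496, 0.2258, 0.2527]
tool_rot: [0.754, 0.657, 0.0, 0.0]
ft_force: [-0.4, 0.0, -0.3]
grip_width: 0.0873
grip_force: 0.0
```

```bash
python3 - <<'E'
from h import *
c=cam("wrist"); np.save("w1.npy",c,allow_pickle=True); cv2.imwrite("pics/w1.png",c["pixels"]); print(c["pose"].round(3).tolist(), status.get_obs()["q"].round(2))
E
```

```text
[[0.991, -0.132, -0.035, 0.558], [-0.136, -0.959, -0.248, 0.294], [-0.001, 0.251, -0.968, 0.415], [0.0, 0.0, 0.0, 1.0]] [ 0.19  0.46  1.47 -0.01  1.21  0.33]
```

View pics/w1.png

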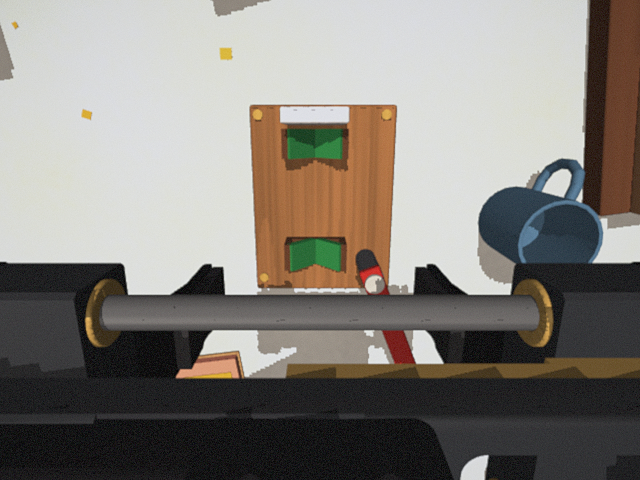

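Wrist view: the green saddles are at (315,143) and (315,255). The pale top of the stop is at rows 107–123, cols 281–349, and the keeper pivot bolt is at (374,284). Next I measure the V line and the stop face.

```bash
cat >> h.py <<'E'
def cradle(c,roi):
    r0,r1,c0,c1=roi; s=np.zeros((480,640),np.uint8); s[r0:r1,c0:c1]=1
    g=cv2.cvtColor(c["pixels"],cv2.COLOR_BGR2HSV)
    m=(((g[...,0]>45)&(g[...,0]<85)&(g[...,1]>100))*s).astype(np.uint8)
    n,l,st,ce=cv2.connectedComponentsWithStats(m); ids=[i for i in range(1,n) if st[i,4]>200]
    mids=[]
    for i in ids:
        x,y,w,h=st[i,:4]; rows=range(y+h//4,y+3*h//4)
        a=np.mean([plane(c,np.where(l[r]==i)[0].min()-.5,r,.048) for r in rows],0); b=np.mean([plane(c,np.where(l[r]==i)[0].max()+.5,r,.048) for r in rows],0)
        print("saddle",st[i],"L",a.round(4),"R",b.round(4),"w",np.linalg.norm(a-b).round(4)); mids.append((a+b)/2)
    return mids
E
python3 - <<'E'
from h import *
c=np.load("w1.npy",allow_pickle=True).item()
m=cradle(c,(100,295,250,400)); m=sorted(m,key=lambda p:p[1])
d=m[1]-m[0]; print("axis",np.degrees(np.arctan2(d[1],d[0])),"mids",m)
w=(c["pixels"].min(2)>170); w[:, :278]=0; w[:,352:]=0; w[:104]=0; w[128:]=0
f=[];lo=[];hi=[]
for u in range(285,346):
    r=np.where(w[:,u])[0]; lo.append(plane(c,u,r.max()+.5,.077)); hi.append(plane(c,u,r.min()-.5,.077))
k=np.median(w.nonzero()[0]);cols=np.where(w[115])[0]; print("stop rows",np.where(w[:,315])[0][[0,-1]],cols.min(),cols.max(), plane(c,cols.min()-.5,115,.077),plane(c,cols.max()+.5,115,.077))
lo=np.array(lo);p=np.polyfit(lo[:,0],lo[:,1],1);print("face line angle",np.degrees(np.arctan(p[0])),"mean",lo.mean(0),"back",np.mean(hi,0))
for n,uv in dict(tl=(249.5,104.5),tr=(397,104.5),bl=(258,289)).items(): print(n,plane(c,*uv,.015).round(4))
print("pivot",plane(c,374,284,.09).round(4))
E
```

```text
saddle [ 287  129   56   30 1580] L [0.5275 0.2895 0.048 ] R [0.5781 0.2825 0.048 ] w 0.0511
saddle [ 290  238   51   33 1407] L [0.5124 0.181  0.048 ] R [0.5638 0.1739 0.048 ] w 0.0519
axis 82.27649445131136 mids [array([0.53807752, 0.17743188, 0.048     ]), array([0.55279907, 0.28597944, 0.048     ])]
stop rows [104 121] 280 348 [0.52688176 0.31382345 0.077     ] [0.58530004 0.30577611 0.077     ]
face line angle -7.70256445985477 mean [0.55617777 0.30426285 0.077     ] back [0.55821175 0.31877247 0.077     ]
tl [0.4929 0.3315 0.015 ]
tr [0.6397 0.3112 0.015 ]
bl [0.4662 0.1338 0.015 ]
pivot [0.5901 0.1543 0.09  ]
```

arm_command --delta_rot '[[0,0,4],[0,0,4],[0,0,4],[0,0,4],[0,0,4],[0,0,4],[0,0,4],[0,0,4],[0,0,4],[0,0,4],[0,0,4],[0,0,4]]' --delta_pos '[[-0.54,0.0314,0],[-0.54,0.0314,0],[-0.54,0.0314,0],[-0.54,0.0314,0],[-0.54,0.0314,0],[-0.54,0.0314,0],[-0.54,0.0314,0],[-0.54,0.0314,0],[-0.54,0.0314,0],[-0.54,0.0314,0],[-0.54,0.0314,0],[-0.54,0.0314,0]]' --gripper '[-1,-1,-1,-1,-1,-1,-1,-1,-1,-1,-1,-1]'

```text
time: 2.25
position: [0.5104, -0.2723, 0.2525]
tool_rot: [0.775, 0.632, 0.0, -0.0]
ft_force: [-0.4, 0.8, -1.3]
grip_width: 0.0866
grip_force: 0.0
```

```bash
sleep 1; python3 - <<'E'
from h import *
cam("wrist");cam("wrist");c=cam("wrist"); np.save("w2.npy",c,allow_pickle=True); cv2.imwrite("pics/w2.png",c["pixels"]); o=status.get_obs(); print(o["position"],o["tool_rot"],o["time"],abs(o["joint_velocities"]).max())
E
```

```text
[ 0.51059744 -0.27380677  0.25216974] [ 7.76397051e-01  6.30244043e-01 -2.41249892e-05  2.56910960e-04] 2.4 0.06314798492882787
```

View pics/w2.png

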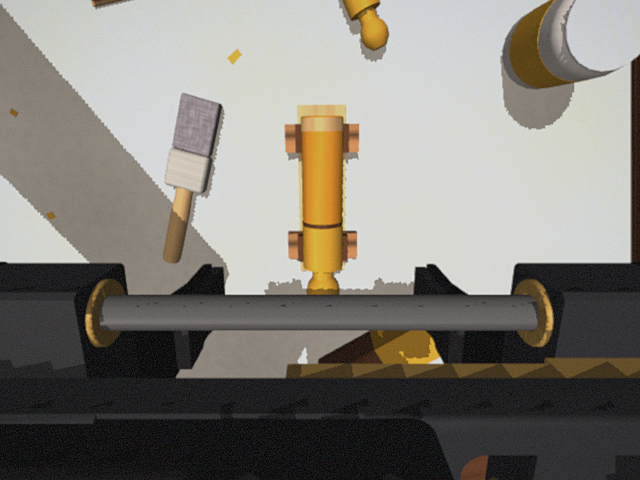

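The finial shaft spans cols 302–342, rows 116–270, with the butt at the top (row ~116) and the chocks at rows 138 and 246. Next I measure its axis and middle.

```bash
python3 - <<'E'
from h import *
c=np.load("w2.npy",allow_pickle=True).item(); g=cv2.cvtColor(c["pixels"],cv2.COLOR_BGR2HSV)
print([ (u,g[185,u].tolist()) for u in (296,299,301,303,305,338,340,342,344,347)])
print([ (r,g[r,322].tolist()) for r in range(102,136,2)])
m=((g[...,0]<23)&(g[...,1]>170)&(g[...,2]>90))
P=[]
for r in list(range(158,222)):
    k=np.where(m[r,285:360])[0]+285
    P.append((r,(k.min()+k.max())/2,k.max()-k.min()+1))
P=np.array(P); print("width px",np.median(P[:,2]))
p=np.polyfit(P[:,0],P[:,1],1); a=plane(c,np.polyval(p,160),160,.04); b=plane(c,np.polyval(p,220),220,.04)
d=a-b; print("axis deg",np.degrees(np.arctan2(d[1],d[0])),a,b)
for r in (116,131): print("butt row",r,plane(c,np.polyval(p,r),r,.06),plane(c,np.polyval(p,r),r,.04))
for k in [((285,152),(358,152),.03),((285,123),(358,123),.03),((288,231),(356,231),.03),((288,260),(356,260),.03)]: print((plane(c,*k[0],k[2])+plane(c,*k[1],k[2]))/2)
E
```

```text
[(296, [50, 4, 217]), (299, [24, 78, 213]), (301, [23, 103, 216]), (303, [15, 200, 153]), (305, [16, 208, 189]), (338, [16, 198, 162]), (340, [17, 225, 128]), (342, [24, 103, 163]), (344, [25, 97, 218]), (347, [53, 5, 218])]
[(102, [39, 8, 215]), (104, [27, 33, 214]), (106, [22, 109, 215]), (108, [22, 106, 215]), (110, [22, 103, 215]), (112, [22, 110, 214]), (114, [21, 104, 216]), (116, [20, 186, 208]), (118, [22, 101, 214]), (120, [22, 102, 215]), (122, [22, 109, 213]), (124, [23, 101, 217]), (126, [22, 104, 215]), (128, [22, 102, 216]), (130, [22, 110, 216]), (132, [21, 203, 212]), (134, [20, 198, 212])]
width px 39.0
axis deg 78.411688109181 [ 0.52214526 -0.23597472  0.04      ] [ 0.51008281 -0.29479927  0.04      ]
butt row 116 [ 0.53007005 -0.19643334  0.06      ] [ 0.53039827 -0.19572749  0.04      ]
butt row 131 [ 0.52745711 -0.20917579  0.06      ] [ 0.52763783 -0.20918925  0.04      ]
[ 0.52334041 -0.22893663  0.03      ]
[ 0.52903423 -0.20174628  0.03      ]
[ 0.50717722 -0.30868242  0.03      ]
[ 0.50059647 -0.34016099  0.03      ]
```

arm_command --delta_rot '[[0,0,-0.3],[0,0,-0.3],[0,0,-0.3],[0,0,-0.3],[0,0,-0.3],[0,0,-0.3],[0,0,-0.3],[0,0,-0.3],[0,0,-0.3],[0,0,-0.3]]' --delta_pos '[[-0.0015,0.0036,0.04],[-0.0015,0.0036,0.08],[-0.0015,0.0036,0.12],[-0.0015,0.0036,0.16],[-0.0015,0.0036,0.19],[-0.0015,0.0036,0.21],[-0.0015,0.0036,0.225],[-0.0015,0.0036,0.23],[-0.0015,0.0036,0.23],[-0.0015,0.0036,0.23]]' --gripper '[-1,-1,-1,-1,-1,-1,-1,-1,-1,-1]'

```text
time: 3.23
position: [0.5147, -0.2721, 0.023]
tool_rot: [0.773, 0.635, 0.0, 0.0]
ft_force: [0.3, 0.0, 0.2]
grip_width: 0.0871
grip_force: 0.0
```

arm_command --delta_rot '[[0,0,0],[0,0,0],[0,0,0],[0,0,0],[0,0,0],[0,0,0],[0,0,0],[0,0,0]]' --delta_pos '[[0,0,0],[0,0,0],[0,0,0],[0,0,0],[0,0,0],[0,0,0],[0,0,0],[0,0,0]]' --gripper '[1,1,1,1,1,1,1,1]' --grip_force 30

```text
time: 3.9
position: [0.5143, -0.273, 0.0226]
tool_rot: [0.773, 0.634, 0.0, 0.0]
ft_force: [0.2, 0.3, 0.4]
grip_width: 0.0417
grip_force: 0.0
```

arm_command --delta_rot '[[0,0,0],[0,0,0],[0,0,0],[0,0,0],[0,0,0],[0,0,0],[0,0,0]]' --delta_pos '[[0,0,0],[0,0,0],[0,0,0],[0,0,0],[0,0,-0.01],[0,0,-0.03],[0,0,-0.03]]' --gripper '[1,1,1,1,1,1,1]'

```text
time: 4.48
position: [0.5154, -0.2737, 0.0552]
tool_rot: [0.773, 0.634, 0.0, 0.002]
ft_force: [0.1, 0.4, -1.4]
grip_width: 0.0395
grip_force: 30.0
```

arm_command --delta_rot '[[0,0,0],[0,0,0],[0,0,0],[0,0,0],[0,0,-1],[0,0,-1],[0,0,-2],[0,0,-2],[0,0,-3.6],[0,0,-3.6],[0,0,-3.6],[0,0,-3.6]]' --delta_pos '[[0,0,-0.02],[0,0,-0.05],[0,0,-0.085],[0.02,-0.003,-0.115],[0.05,-0.007,-0.14],[0.085,-0.012,-0.14],[0.12,-0.017,-0.14],[0.155,-0.022,-0.14],[0.19,-0.027,-0.14],[0.22,-0.031,-0.14],[0.24,-0.034,-0.14],[0.24,-0.034,-0.14]]' --gripper '[1,1,1,1,1,1,1,1,1,1,1,1]'

```text
time: 5.48
position: [0.5263, -0.0265, 0.1921]
tool_rot: [0.751, 0.66, -0.0, -0.002]
ft_force: [-0.3, -0.2, -3.0]
grip_width: 0.0392
grip_force: 30.0
```

arm_command --delta_rot '[[0,0,0],[0,0,0],[0,0,0],[0,0,0],[0,0,0],[0,0,0],[0,0,0],[0,0,0],[0,0,0],[0,0,0]]' --delta_pos '[[0.02,-0.004,0],[0.055,-0.011,0],[0.09,-0.018,0],[0.125,-0.025,0],[0.16,-0.032,0],[0.19,-0.038,0],[0.215,-0.043,0],[0.235,-0.047,0],[0.24,-0.048,0],[0.24,-0.048,0]]' --gripper '[1,1,1,1,1,1,1,1,1,1]'

```text
time: 6.32
position: [0.512, 0.214, 0.1921]
tool_rot: [0.752, 0.659, -0.0, -0.0]
ft_force: [-0.3, -0.3, -2.5]
grip_width: 0.0391
grip_force: 30.0
```

```bash
cat > where.py <<'E'
from h import *
def rel(tgt):
    o=status.get_obs(); M=R.from_quat(o["tool_rot"]).as_matrix()
    print("pos",o["position"].round(4),"xang",np.degrees(np.arctan2(M[1,0],M[0,0])).round(2),"tilt",np.degrees(np.arccos(-M[2,2])).round(2),"F",o["ft_force"].round(1),"w",round(o["grip_width"],4),"t",o["time"])
    for t in tgt: print("delta tool",(M.T@(np.array(t)-o["position"])).round(4))
E
python3 - <<'E'
from where import *
c=cam("wrist"); rel([(.5427,.2117,.20)]); np.save("w3.npy",c,allow_pickle=True); cv2.imwrite("pics/w3.png",c["pixels"])
E
```

```text
pos [0.5121 0.2129 0.1921] xang 82.38 tilt 0.07 F [-0.4 -0.9 -2.1] w 0.0397 t 6.3667
delta tool [ 0.0028  0.0305 -0.0079]
```

View pics/w3.png

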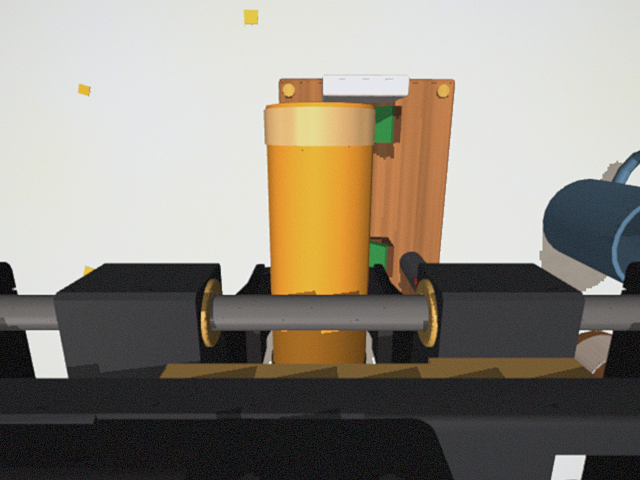

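The finial is held straight, with its butt edge at row ~103, cols 265–375. The gripper is about 30 mm to the -x side of the V line. Next I check the finial's position in the hand.

```bash
python3 - <<'E'
from where import *
c=np.load("w3.npy",allow_pickle=True).item(); g=cv2.cvtColor(c["pixels"],cv2.COLOR_BGR2HSV)
m=(g[...,0]<26)&(g[...,0]>8)&(g[...,1]>60)&(g[...,2]>90); za=.2095; A=[]
for r in list(range(112,230,6)):
    k=np.where(m[r,240:372 if 0 else 376])[0]+240
    # left edge run
    A.append((r,k.min(),k.max()))
A=np.array(A); print(A[::4].tolist())
L=np.array([plane(c,a[1]-.5,a[0],za) for a in A]); 
for n,S in (("L",A[:,1]),):
    p=np.polyfit(L[:,1],L[:,0],1); print("left edge angle",90-np.degrees(np.arctan(p[0])))
gg=g[:,320]; print([(r,gg[r].tolist()) for r in range(96,114,2)])
M=R.from_quat(status.get_obs()["tool_rot"]).as_matrix(); P0=np.array([.5121,.2129,.1921])
for r in (102,103.5): print("butt top edge tool", (M.T@(plane(c,320,r,za+.02)-P0)).round(4))
E
```

```text
[[112, 264, 374], [136, 265, 373], [160, 267, 375], [184, 268, 375], [208, 269, 375]]
left edge angle 83.36159379503304
[(96, [13, 154, 176]), (98, [13, 148, 177]), (100, [12, 150, 173]), (102, [19, 185, 208]), (104, [22, 196, 232]), (106, [21, 151, 229]), (108, [24, 98, 230]), (110, [25, 100, 230]), (112, [24, 99, 230])]
butt top edge tool [ 0.0797 -0.0008 -0.0375]
butt top edge tool [ 0.0793 -0.0008 -0.0375]
```

arm_command --delta_rot '[[0,0,0],[0,0,0],[0,0,0],[0,0,0],[0,0,0],[0,0,0],[0,0,0],[0,0,0],[0,0,0],[0,0,0],[0,0,0],[0,0,0]]' --delta_pos '[[0.002,0.015,0],[0.0025,0.0305,0],[0.0025,0.0305,0.01],[0.0025,0.0305,0.03],[0.0025,0.0305,0.055],[0.0025,0.0305,0.08],[0.0025,0.0305,0.105],[0.0025,0.0305,0.125],[0.0025,0.0305,0.14],[0.0025,0.0305,0.147],[0.0025,0.0305,0.147],[0.0025,0.0305,0.147]]' --gripper '[1,1,1,1,1,1,1,1,1,1,1,1]'

```text
time: 7.37
position: [0.5426, 0.2111, 0.0454]
tool_rot: [0.753, 0.658, -0.0, -0.0]
ft_force: [0.6, 1.1, -1.4]
grip_width: 0.0392
grip_force: 30.0
```

```bash
python3 - <<'E'
from where import *
c=cam("wrist"); rel([(.5427,.2112,.0355)]); np.save("w4.npy",c,allow_pickle=True); cv2.imwrite("pics/w4.png",c["pixels"])
E
```

```text
pos [0.5433 0.2113 0.0461] xang 82.28 tilt 0.04 F [ 0.4  0.8 -2. ] w 0.0389 t 7.4167
delta tool [-0.0002 -0.0006  0.0106]
```

View pics/w4.png

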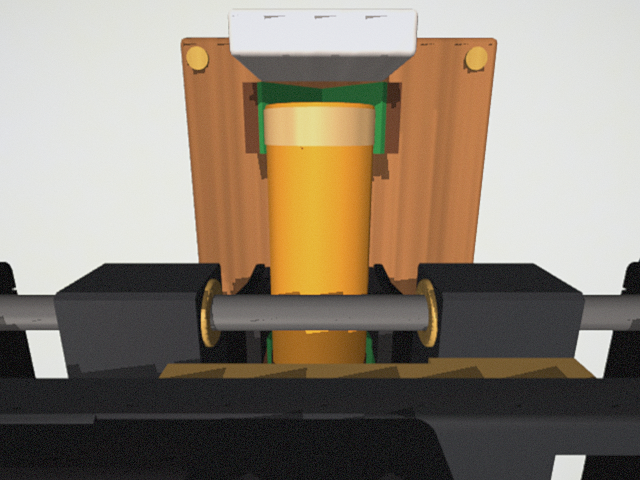

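The finial hangs centred over the V: green edges at cols 259 and 386, shaft at 265–375. The butt is clear of the stop. Next I lower it slowly.

arm_command --delta_rot '[[0,0,0],[0,0,0],[0,0,0],[0,0,0],[0,0,0],[0,0,0],[0,0,0]]' --delta_pos '[[0,0.0005,0.003],[0,0.0005,0.006],[0,0.0005,0.008],[0,0.0005,0.009],[0,0.0005,0.0095],[0,0.0005,0.0095],[0,0.0005,0.0095]]' --gripper '[1,1,1,1,1,1,1]'

```text
time: 8.0
position: [0.5434, 0.2118, 0.0361]
tool_rot: [0.753, 0.658, 0.0, 0.0]
ft_force: [0.4, 0.5, -2.9]
grip_width: 0.0391
grip_force: 30.0
```

Not yet touching (force still equals the weight). I lower it a bit more.

arm_command --delta_rot '[[0,0,0],[0,0,0],[0,0,0],[0,0,0],[0,0,0]]' --delta_pos '[[0,0,0.0005],[0,0,0.001],[0,0,0.0015],[0,0,0.0015],[0,0,0.0015]]' --gripper '[1,1,1,1,1]'

```text
time: 8.42
position: [0.5439, 0.2118, 0.0348]
tool_rot: [0.753, 0.658, 0.0, 0.0]
ft_force: [0.5, -0.2, 1.1]
grip_width: 0.0396
grip_force: 30.0
```

arm_command --delta_rot '[[0,0,0],[0,0,0],[0,0,0],[0,0,0],[0,0,0],[0,0,0],[0,0,0],[0,0,0],[0,0,0],[0,0,0],[0,0,0],[0,0,0]]' --delta_pos '[[0,0,0],[0.002,0,0],[0.004,0,0],[0.006,0,0],[0.008,0,0],[0.0095,0,0],[0.0105,0,0],[0.0112,0,0],[0.0119,0,0],[0.0126,0,0],[0.013,0,0],[0.013,0,0]]' --gripper '[1,1,1,1,1,1,1,1,1,1,1,1]' --grip_force 8

```text
time: 9.42
position: [0.5456, 0.2245, 0.0348]
tool_rot: [0.753, 0.658, 0.0, 0.0]
ft_force: [1.9, -5.2, 4.2]
grip_width: 0.0396
grip_force: 8.0
```

arm_command --delta_rot '[[0,0,0],[0,0,0],[0,0,0],[0,0,0],[0,0,0],[0,0,0],[0,0,0],[0,0,0]]' --delta_pos '[[0.0005,0,0],[0.001,0,0],[0.0015,0,0],[0.002,0,0],[0.0025,0,0],[0.003,0,0],[0.0035,0,0],[0.0035,0,0]]' --gripper '[1,1,1,1,1,1,1,1]'

```text
time: 10.08
position: [0.5458, 0.2261, 0.0346]
tool_rot: [0.753, 0.658, -0.001, 0.001]
ft_force: [1.0, -10.2, 4.8]
grip_width: 0.0393
grip_force: 8.0
```

```bash
python3 - <<'E'
from where import *
c=cam("wrist"); rel([(.5447,.226,.0349)]); np.save("w5.npy",c,allow_pickle=True); cv2.imwrite("pics/w5.png",cv2.resize(c["pixels"][0:200,180:480],(800,533),interpolation=cv2.INTER_CUBIC))
E
```

```text
pos [0.5457 0.226  0.0346] xang 82.36 tilt 0.17 F [  1.5 -10.8   4. ] w 0.0396 t 10.1333
delta tool [-0.0002 -0.001  -0.0003]
```

View pics/w5.png

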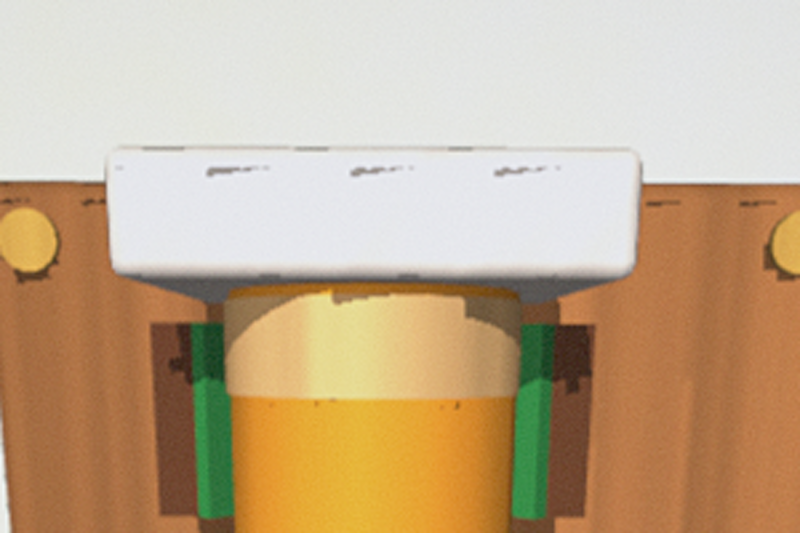

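The butt is up against the stop, the shaft sits evenly on both flanks, and the measured pose matches home. Now I release and rise.

arm_command --delta_rot '[[0,0,0],[0,0,0],[0,0,0],[0,0,0],[0,0,0],[0,0,0],[0,0,0],[0,0,0],[0,0,0],[0,0,0],[0,0,0],[0,0,0]]' --delta_pos '[[-0.001,0,0],[-0.001,0,0],[-0.001,0,0],[-0.001,0,0],[-0.001,0,0],[-0.001,0,0],[-0.001,0,-0.03],[-0.001,0,-0.07],[-0.001,0,-0.11],[-0.001,0,-0.15],[-0.001,0,-0.18],[-0.001,0,-0.18]]' --gripper '[-1,-1,-1,-1,-1,-1,-1,-1,-1,-1,-1,-1]'

```text
time: 11.13
position: [0.5497, 0.2285, 0.222]
tool_rot: [0.753, 0.658, 0.007, 0.003]
ft_force: [-0.2, 0.1, 0.7]
grip_width: 0.087
grip_force: 0.0
```

```bash
python3 - <<'E'
from where import *
t=cam("top"); g=cv2.cvtColor(t["pixels"],cv2.COLOR_BGR2HSV)
rel([(.5447,.226,.2)])
c=cam("wrist"); a=c["pixels"][60:380,200:500]; s=cam("side")["pixels"][140:260,270:390]
cv2.imwrite("pics/w6.png",np.hstack([cv2.resize(a,(400,427)),cv2.resize(s,(400,427),interpolation=cv2.INTER_CUBIC)]))
E
```

```text
pos [0.5479 0.228  0.2188] xang 82.33 tilt 0.54 F [ 0.3  0.2 -0.6] w 0.0866 t 11.1833
delta tool [-0.0025 -0.0031  0.0188]
```

View pics/w6.png

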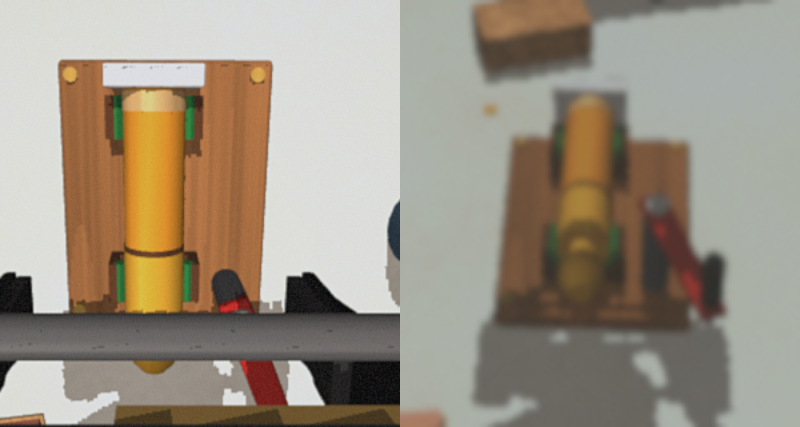

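The finial is seated and the keeper is still open with its handle free. Next I find the keeper angle from the first top picture and from the side view.

```bash
python3 - <<'E'
from where import *
u=np.array([.1344,.9909]); v=np.array([-.9909,.1344]); seat=np.array([.5452,.2300]); piv=seat-.068*u-.055*v
def k_of(d): return np.arctan2(-(d@u),d@v)
for n,roi,im in (("top",(195,235,255,310),cv2.imread("pics/top0.png")),("side",(150,245,335,385),None)):
    c=cam(n); im=c["pixels"] if im is None else im
    g=cv2.cvtColor(im,cv2.COLOR_BGR2HSV); a,b,e,f=roi
    m=((g[...,0]<6)|(g[...,0]>174))&(g[...,1]>150)&(g[...,2]>50); q=np.zeros_like(m); q[a:b,e:f]=m[a:b,e:f]
    r,cc=np.nonzero(q); W=np.array([plane(c,x,y,.087)[:2] for x,y in zip(cc,r)]); ce=W.mean(0); print(n,len(r),"k centroid",k_of(ce-piv),np.linalg.norm(ce-piv))
    vx=cv2.fitLine(W.astype(np.float32),cv2.DIST_L2,0,.01,.01).ravel()[:2]; vx*=np.sign(vx@(ce-piv)); print("k line",k_of(vx))
    K=(g[...,2]<60); q[:]=0; q[a:b,e:f]=K[a:b,e:f]; r,cc=np.nonzero(q)
    W=np.array([plane(c,x,y,.107)[:2] for x,y in zip(cc,r)]); d=np.linalg.norm(W-piv,axis=1); s=(d>.07)&(d<.13); print("handle",s.sum(),W[s].mean(0),k_of(W[s].mean(0)-piv),np.linalg.norm(W[s].mean(0)-piv))
print("piv",piv)
for k in (1.9,1.6,1.2,.8,.4,0): print(k,piv+.1*(-np.sin(k)*u+np.cos(k)*v))
E
```

```text
top 198 k centroid 1.9436491269951497 0.05041389655334415
k line 1.9564254248737682
handle 28 [0.61532245 0.05572014] 1.9495031569361032 0.10254140093073277
side 20 k centroid 1.855228295447371 0.08298966065325719
k line 1.9096005917798515
handle 115 [0.59232734 0.06277595] 1.724718863713933 0.09246773307289234
piv [0.5905603 0.1552268]
1.9 [0.60987679 0.05711291]
1.6 [0.58001941 0.05578661]
1.2 [0.54212766 0.06774114]
0.8 [0.51188237 0.09350772]
0.4 [0.49405858 0.1290184 ]
0 [0.4914703 0.1686668]
```

arm_command --delta_rot '[[0,0,0],[0,0,0],[0,0,0],[0,0,0],[0,0,0],[0,0,0],[0,0,0],[0,0,0]]' --delta_pos '[[-0.03,0.0165,0],[-0.065,0.036,0],[-0.1,0.055,0],[-0.135,0.0745,0],[-0.16,0.088,0.01],[-0.16,0.088,0.02],[-0.16,0.088,0.02],[-0.16,0.088,0.02]]' --gripper '[-1,-1,-1,-1,-1,-1,-1,-1]'

```text
time: 12.05
position: [0.6094, 0.0573, 0.1921]
tool_rot: [0.753, 0.658, -0.002, -0.002]
ft_force: [1.2, 0.7, -0.5]
grip_width: 0.087
grip_force: 0.0
```

```bash
python3 - <<'E'
from where import *
rel([(.6143,.0581,.097)])
E
```

```text
pos [0.6094 0.0573 0.1921] xang 82.28 tilt 0.34 F [ 1.2  0.7 -0.5] w 0.087 t 12.05
delta tool [0.0015 0.0053 0.0951]
```

arm_command --delta_rot '[[0,0,0],[0,0,0],[0,0,0],[0,0,0],[0,0,0],[0,0,0],[0,0,0],[0,0,0],[0,0,0],[0,0,0],[0,0,0],[0,0,0]]' --delta_pos '[[0.0015,0.005,0],[0.0015,0.005,0.03],[0.0015,0.005,0.06],[0.0015,0.005,0.08],[0.0015,0.005,0.092],[0.0015,0.005,0.095],[0.0015,0.005,0.095],[0.0015,0.005,0.095],[0.0015,0.005,0.095],[0.0015,0.005,0.095],[0.0015,0.005,0.095],[0.0015,0.005,0.095]]' --gripper '[-1,-1,-1,-1,-1,-1,1,1,1,1,1,1]' --grip_force 6

```text
time: 13.05
position: [0.6169, 0.0575, 0.1004]
tool_rot: [0.753, 0.658, 0.001, 0.001]
ft_force: [-0.3, -0.3, 0.6]
grip_width: 0.0551
grip_force: 0.0
```

arm_command --delta_rot '[[0,0,0],[0,0,0],[0,0,0],[0,0,0],[0,0,0],[0,0,0],[0,0,0],[0,0,0]]' --delta_pos '[[0,0,0],[0,0,0],[0,0,0],[0,0,0],[0,0,0],[0,0,0],[0,0,0],[0,0,0]]' --gripper '[1,1,1,1,1,1,1,1]'

```text
time: 13.72
position: [0.6163, 0.0576, 0.0995]
tool_rot: [0.753, 0.658, -0.0, -0.0]
ft_force: [-0.4, -0.2, 0.2]
grip_width: 0.0153
grip_force: 6.0
```

```bash
python3 - <<'E'
from where import *
o=status.get_obs(); u=np.array([.1344,.9909]); v=np.array([-.9909,.1344]); piv=np.array([.5906,.1552])
d=o["position"][:2]-piv; k=np.arctan2(-(d@u),d@v); r=np.linalg.norm(d); print("k",k,"r",r)
M=R.from_quat(o["tool_rot"]).as_matrix()
ks=np.append(np.linspace(k,-.03,20)[1:],-.06)
rel([np.append(piv+(r+(0.1-r)*i/len(ks))*(-np.sin(x)*u+np.cos(x)*v),.097) for i,x in enumerate(ks,1)])
E
```

```text
k 1.963422773356694 r 0.10088619865665112
pos [0.6163 0.0576 0.0995] xang 82.32 tilt 0.02 F [-0.4 -0.2  0.2] w 0.0153 t 13.7167
delta tool [-0.0035 -0.01    0.0025]
delta tool [-0.0059 -0.0203  0.0025]
delta tool [-0.0072 -0.0308  0.0025]
delta tool [-0.0074 -0.0413  0.0025]
delta tool [-0.0065 -0.0518  0.0025]
delta tool [-0.0046 -0.0622  0.0025]
delta tool [-0.0015 -0.0723  0.0025]
delta tool [ 0.0026 -0.082   0.0025]
delta tool [ 0.0077 -0.0913  0.0025]
delta tool [ 0.0137 -0.0999  0.0025]
delta tool [ 0.0206 -0.1079  0.0025]
delta tool [ 0.0283 -0.115   0.0025]
delta tool [ 0.0367 -0.1214  0.0025]
delta tool [ 0.0457 -0.1268  0.0025]
delta tool [ 0.0552 -0.1313  0.0025]
delta tool [ 0.0652 -0.1347  0.0025]
delta tool [ 0.0754 -0.1371  0.0025]
delta tool [ 0.0858 -0.1383  0.0025]
delta tool [ 0.0963 -0.1385  0.0025]
delta tool [ 0.0993 -0.1383  0.0025]
```

The peg is gripped (width 15 mm). I swing it along the arc.

arm_command --delta_rot '[[0,0,0],[0,0,0],[0,0,0],[0,0,0],[0,0,0],[0,0,0],[0,0,0],[0,0,0],[0,0,0],[0,0,0]]' --delta_pos '[[-0.0035,-0.01,0],[-0.006,-0.02,0],[-0.007,-0.031,0],[-0.0075,-0.041,0],[-0.0065,-0.052,0],[-0.0045,-0.062,0],[-0.0015,-0.072,0],[0.0025,-0.082,0],[0.0075,-0.091,0],[0.0135,-0.1,0]]' --gripper '[1,1,1,1,1,1,1,1,1,1]'

```text
time: 14.55
position: [0.5186, 0.0849, 0.0997]
tool_rot: [0.753, 0.658, 0.0, 0.0]
ft_force: [1.7, -0.9, -0.4]
grip_width: 0.0159
grip_force: 6.0
```

arm_command --delta_rot '[[0,0,0],[0,0,0],[0,0,0],[0,0,0],[0,0,0],[0,0,0],[0,0,0],[0,0,0],[0,0,0],[0,0,0],[0,0,0],[0,0,0]]' --delta_pos '[[0.007,-0.008,0],[0.0145,-0.015,0],[0.023,-0.0215,0],[0.032,-0.027,0],[0.0415,-0.0315,0],[0.0515,-0.035,0],[0.0615,-0.037,0],[0.072,-0.0385,0],[0.0795,-0.0385,0],[0.0825,-0.0385,0],[0.0845,-0.0385,0],[0.0845,-0.0385,0]]' --gripper '[1,1,1,1,1,1,1,1,1,1,1,1]'

```text
time: 15.55
position: [0.493, 0.1726, 0.0995]
tool_rot: [0.752, 0.659, -0.001, 0.001]
ft_force: [2.3, -5.7, -0.5]
grip_width: 0.0155
grip_force: 6.0
```

```bash
python3 - <<'E'
from where import *
rel([])
o=status.get_obs(); u=np.array([.1344,.9909]); v=np.array([-.9909,.1344]); piv=np.array([.5906,.1552])
d=o["position"][:2]-piv; print("k",np.arctan2(-(d@u),d@v),np.linalg.norm(d))
E
```

```text
pos [0.493  0.1726 0.0995] xang 82.46 tilt 0.17 F [ 2.3 -5.7 -0.5] w 0.0155 t 15.55
k -0.041968022131527186 0.09913770706495362
```

The keeper is at its end stop (5.7 N). I release and rise.

arm_command --delta_rot '[[0,0,0],[0,0,0],[0,0,0],[0,0,0],[0,0,0],[0,0,0],[0,0,0],[0,0,0],[0,0,0],[0,0,0],[0,0,0],[0,0,0]]' --delta_pos '[[-0.001,0,0],[-0.001,0,0],[-0.001,0,0],[-0.001,0,0],[-0.001,0,-0.001],[-0.001,0,-0.02],[-0.001,0,-0.05],[-0.02,0,-0.085],[-0.05,0,-0.12],[-0.08,0,-0.14],[-0.1,0,-0.14],[-0.1,0,-0.14]]' --gripper '[-1,-1,-1,-1,-1,-1,-1,-1,-1,-1,-1,-1]'

```text
time: 16.55
position: [0.4794, 0.0714, 0.2415]
tool_rot: [0.754, 0.657, 0.001, 0.002]
ft_force: [0.8, 0.1, 0.0]
grip_width: 0.084
grip_force: 0.0
```

```bash
python3 - <<'E'
from where import *
rel([])
c=cam("wrist"); a=c["pixels"][0:320,160:460]; s=cam("side")["pixels"][140:260,270:390]
cv2.imwrite("pics/w7.png",np.hstack([cv2.resize(a,(400,427)),cv2.resize(s,(400,427),interpolation=cv2.INTER_CUBIC)]))
E
```

```text
pos [0.4794 0.0714 0.2415] xang 82.13 tilt 0.23 F [0.8 0.1 0. ] w 0.084 t 16.55
```

View pics/w7.png

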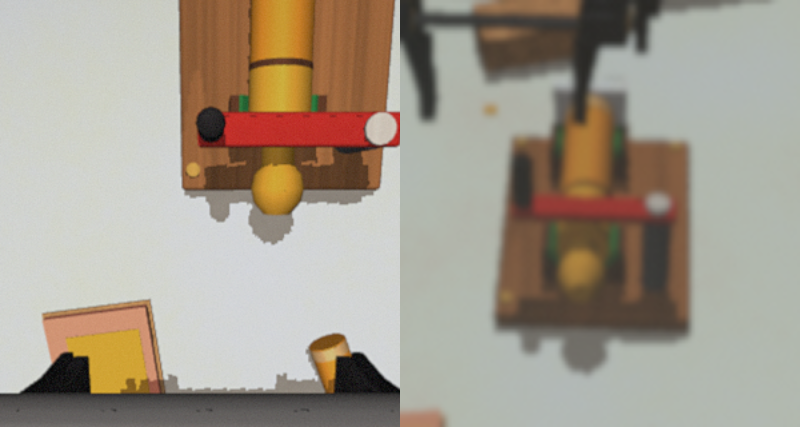

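The keeper lies square across the seated finial and the robot is clear of everything, so I hand in.

```bash
python3 -c "
from rig import robot
print(robot.hand_in())"
```

```text
the job is handed in; nothing more can be done
None
```

The finial lies in the V with its butt against the stop, the keeper is closed over it, nothing else on the bench was touched, and the job is handed in at about 17 s; the hand-in call returned no verdict.

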